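Refit the gear shaft in the gearbox sleeve

ROBOT

A 6-joint arm with a two-finger parallel gripper is mounted at the origin on the work surface. World frame = base frame: x ahead of the robot, y to its left, z up, the work surface at z = 0. Lengths are in mm, angles in rad, forces in N, time in s.
With the tool pointing down it reaches from about 400 to 925 mm from the base axis. Payload 12.5 kg.
Tool frame: the origin (TCP) lies between the finger pads; the fingertips stand 19 mm ahead of it and the grasp point (between the pads) is the TCP (env.tips_ahead is the distance from the TCP to the fingertips, in mm); z points along the fingers, y is the line along which they close (so a half turn about z gives the same grasp; the last joint's range is limited). The gripper opens to 95 mm and grips with 3 to 60 N. Pads are 20 mm wide; open, the fingers measure 119 mm over their backs; the gripper's body (75 mm by 180 mm) begins 59 mm behind the grasp point.
Start: joints at [1.186, 0.491, 1.559, -0, 1.092, -0.106], TCP at [171.983, 600.888, 233.661] pointing down, gripper open.
Joint ranges: [-3.1, 3.1], [-0.84, 2.19], [0.05, 2.79], [-1.13, 4.28], [0.06, 2.93], [-2.69, 2.69]. Speed limits (rad/s): [2.22, 2.22, 2.79, 3.14, 3.14, 3.14].

INTERFACE

Orientations are given as [roll, pitch, yaw] about the fixed x, y, z axes, in that order (R = Rz(yaw) Ry(pitch) Rx(roll)).
In Python, from cell import env gives the robot as it stands.
- The arm moves only by the shell command python3 -m crank 'ROWS'. ROWS is JSON, a list of rows, each a list of 5 numbers: the shift along the tool's x, y, z in mm, then the turn about the tool's z in degrees, then the finger opening in mm, from 0 to 95.1. In form: [[dx, dy, dz, yaw, grip], ...]. A call has 1 to 10 rows; each row is the pose to reach, as a shift and turn from the pose commanded when the call began, along the tool's axes at that moment; what a row does not reach only later rows make up. A row lasts 1/12 s, in which the tool goes at most 41.7 mm and 7.16 degrees, less where a joint would pass 70% of its speed; a pose out of reach is approached as far as the arm can. A call with a gripper value outside its range is refused whole. The fingers move at their own pace and stop on an object; the grip force is fixed at half the most. Time passes only in rows, so rows that repeat a pose let the fingers close. It gives the time, the measured TCP pose, the force, the opening and the grip force at its end, in the units of the state.
- env.state(): the state, without advancing time (a new reading comes with each control period).
- env.read_camera(name): name is "side" or "top" or "wrist"; returns a dict with "img" (384x512x3 uint8, blue, green, red), "K" (3x3 intrinsics, pixels), "pose" (4x4, takes a point from camera to world coordinates). Camera axes: x right, y down, z forward; pixel columns grow to the right and rows downward; lengths in mm; the calibration is good to about 2 mm. A picture is of the moment at which its call begins. There is no depth.
- env.job_done(): hands the job in; it is judged then, once.
The state is a dict: "t": time; "joints": joint angles; "qvel": joint speeds; "tau": joint torques, N m; "eef_pos": TCP position; "tcp_rot": TCP orientation; "ft_force": force on the tool from outside, world axes, zero at the start; "moment": the same for the moment, N m; "opening": opening from 0.0 (shut) to 1.0 (fully open); "grip_force": force on a finger pad.
Only numpy, scipy, OpenCV 4.12 (cv2) and the standard library are available. Lean on these libraries where they do the work, as an engineer would, in place of code of your own. Each camera call takes 0.05 s, during which the arm holds its last target. There are 200 camera calls.

TASK

Pull the transport plug out of the leaning bearing sleeve and put it in the steel tray. Then take the shaft that carries the toothed gear from the rack and slide it into the sleeve until it is fully home, with the gear flat against the sleeve's mouth, guiding it all the way down rather than letting it drop, and let go. Leave the other shafts and the other parts on the bench where they are.

Things in the scene. Friction and masses are not known exactly. Their poses are not given: they have to be found in the camera images.
- sleeve: Aluminium gearbox bearing sleeve: fixed tube, 50 mm outer, 24 mm inner diameter, 90 mm long, open at both ends, leaning 30 degrees from vertical its mouth tilted roughly towards the robot's right (-y, within 25 degrees). Origin: centre of the mouth (flat upper face), about 105 mm above the table. z axis: along the bore, out of the mouth; y axis: level; x axis: across the bore in the plane of the lean.
- stand: Fixed dark steel assembly stand that holds the sleeve: base 150 x 120 x 12 mm, two cheeks 84 mm apart over their outsides and 87 mm high. All of it stays below the sleeve's mouth. Origin: on the table, straight below the mouth's centre; base from x = -35 to +115 mm.
- plug: Grey plastic transport plug, in the sleeve's mouth at the start, 60 g, 70 mm long. Origin: centre of its lower end; z axis: its axis, towards the grip. Shank 21 mm diameter, 0 to 20 mm (loose in the bore); flange 42 mm diameter, 20 to 26 mm, resting on the mouth; round grip 20 mm diameter, 26 to 70 mm. Pulls straight out along the bore.
- tray: Fixed open steel tray for put-aside parts, 130 (x) x 160 (y) mm outside, walls 4 mm thick and 35 mm high, floor about 4 mm thick. Origin: centre of its underside, on the table.
- gear_shaft: The shaft to fit: steel, 0.3 to 0.6 kg, 146 mm long, upright in one of the three rack holes (which one varies), gear resting on the rack. Origin: centre of its lower end; z axis: its axis, upward. Journal 22 mm diameter, 0 to 80 mm, foot chamfered to 16 mm over 5 mm; the only round toothed gear, 56 mm diameter, 80 to 96 mm; plain round stub to hold, 20 mm diameter, 96 to 146 mm.
- gear_underside (a point): Centre of the underside of the gear on gear_shaft, 80 mm along its axis from the origin. Fully home, it coincides with the sleeve's origin.
- rack: Fixed plywood block, 80 (x) x 250 (y) x 85 mm high, with three vertical 26 mm through holes in a row along its y axis at -80, 0 and +80 mm, one shaft in each. Origin: centre of its underside, on the table. The shafts' stubs stand up from 101 to 151 mm above the table.
- collar_shaft: a steel shaft standing upright in one of the three rack holes (which hole varies). Same build as gear_shaft (round journal 22 mm diameter x 80 mm, then a 16 mm thick middle, then a round 20 mm stub 50 mm long; 146 mm in all) but its middle is a smooth round collar of 34 mm diameter. Leave it in the rack.
- carrier_shaft: a steel shaft standing upright in one of the three rack holes (which hole varies). Same build as gear_shaft (round journal 22 mm diameter x 80 mm, then a 16 mm thick middle, then a round 20 mm stub 50 mm long; 146 mm in all) but its middle is a dark three-armed planet carrier, arms reaching 28 mm from the axis. Leave it in the rack.
- bearing: Loose steel bearing lying flat, 52 mm outer diameter, 15 mm high. Origin: centre of its underside. A bystander: leave it where it is.
- ring_gear: Loose dark ring gear standing flat, 74 mm diameter, 50 mm high. Origin: centre of its underside. A bystander: leave it where it is.
- cover: Loose aluminium gearbox cover, plate 80 x 110 x 12 mm with a boss, 34 mm high in all. Origin: centre of its underside. A bystander: leave it where it is.
- screwdriver: Screwdriver 200 mm long lying on the bench. Origin: on its underside. A bystander: leave it where it is.
- wrench: Wrench 180 mm long lying on the bench. Origin: on its underside. A bystander: leave it where it is.

How it is judged (in metres and radians):
On the way, in this order (a step that is already met when the one before it is completed fails the run):
1. the plug lies in the tray, let go (x of plug in the frame of tray between -0.06 and 0.06 m and y of plug in the frame of tray between -0.075 and 0.075 m and height (world z) of plug below 0.085 m and contact force between plug and tray above 0.1 N and contact force between plug and the fingers below 0.1 N and linear speed of plug below 0.05 m/s), for 0.2 s.
2. the gear shaft is fully home in the sleeve (distance between gear_underside and sleeve below 0.004 m and angle between the z axis of gear_shaft and the z axis of sleeve, either way round below 0.08 rad and z of gear_shaft in the frame of sleeve below -0.07 m and contact force between gear_shaft and the fingers below 0.1 N and linear speed of gear_shaft below 0.02 m/s), for 0.2 s.
At the end, for the whole second after the job is handed in: The plug rests in the tray; the gear shaft is in the sleeve, its gear's underside within 4 mm of the mouth's centre and its axis within 0.08 rad of the bore; both are released and at rest (all of step 1 and all of step 2); the robot touches nothing.
It fails at once if the gear shaft was let fall: it moved faster than 0.4 m/s while the fingers did not hold it (contact force between gear_shaft and the fingers below 0.1 N and linear speed of gear_shaft above 0.4 m/s).
It fails at once if another shaft or bystander was moved by more than 30 mm (distance of any of collar_shaft, carrier_shaft, bearing, ring_gear, cover, screwdriver, wrench from where it was at the start of the episode above 0.03 m).
It also fails if it takes over 67 s, if anything falls off the work surface, if the arm or the gripper's body presses on something with over 40 N, if the wrist force passes 120 N, or if a joint passes its speed limit or range.

## Working session

There is one attempt and no reset: what is moved stays moved. The work goes in short steps, Python scripts to look and compute and a shell command to move; the robot and the scene stay as the last step left them, time stands still between calls to the robot, and variables do not carry over. Pictures are saved under pics/ and viewed, at most 10 in all, crops included, and the job is handed in when it is done.

```bash
mkdir -p pics; ls; cat > h.py <<'E'
import numpy as np, cv2
from cell import env
def shot(n,f=None):
    c=env.read_camera(n)
    if f: cv2.imwrite(f'pics/{f}.png',c['img'])
    return c
def ray(c,u,v):
    d=c['pose'][:3,:3]@np.linalg.solve(c['K'],[u,v,1.]); return c['pose'][:3,3],d/np.linalg.norm(d)
def onz(c,u,v,z):
    o,d=ray(c,u,v); return o+d*(z-o[2])/d[2]
def proj(c,p):
    T=np.linalg.inv(c['pose']); q=c['K']@(T[:3,:3]@np.asarray(p,float)+T[:3,3]); return q[:2]/q[2]
def tri(*crs):
    A=np.zeros((3,3));b=np.zeros(3)
    for c,u,v in crs:
        o,d=ray(c,u,v);M=np.eye(3)-np.outer(d,d);A+=M;b+=M@o
    return np.linalg.solve(A,b)
E
python3 - <<'E'
from h import *
np.set_printoptions(precision=3,suppress=True)
for n in ('top','side'):
    c=shot(n,n+'0'); print(n,c['K'].tolist(),c['pose'].tolist())
s=env.state();print(s['eef_pos'],s['tcp_rot'],s['opening'],s['t'])
E
```

```text
pics
top [[392.08740964884834, 0.0, 250.98828257160403], [0.0, 392.08740964884834, 192.8147504724834], [0.0, 0.0, 1.0]] [[-0.027578949219383437, -0.986670131394197, 0.16037909269762285, 409.0930164780717], [-0.9994524310500523, 0.03015144463397745, 0.013628222724351746, -30.81621266508904], [-0.018282221640025433, -0.15991542202377554, -0.9869614066268565, 1220.0894291566822], [0.0, 0.0, 0.0, 1.0]]
side [[390.8874356335685, 0.0, 252.17050081304828], [0.0, 390.8874356335685, 193.61612852928153], [0.0, 0.0, 1.0]] [[0.7709258531146393, -0.467280293204551, 0.43280764385825504, 101.25155506492617], [-0.6366217486384167, -0.5862840920677698, 0.5009827467576458, -628.5900889937196], [0.019648871724093683, -0.6617553104969689, -0.7494623612090406, 978.5293097615235], [0.0, 0.0, 0.0, 1.0]]
[171.898 600.693 233.114] [-3.141 -0.     2.863] 1.0044142134773602 0.1
```

View pics/top0.png

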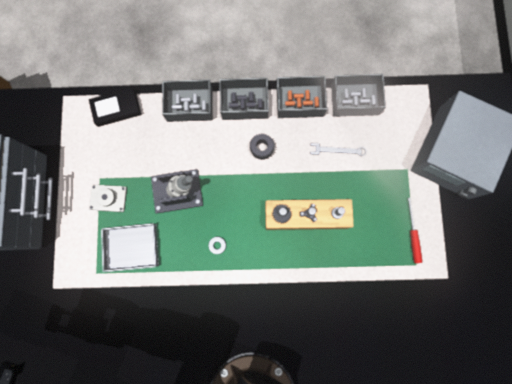

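View pics/side0.png

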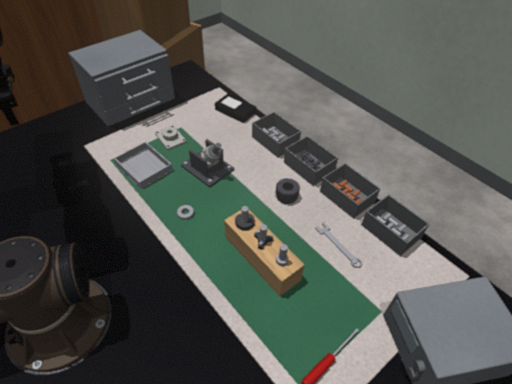

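```bash
python3 - <<'E'
import cv2,numpy as np
a=cv2.imread('pics/top0.png');b=cv2.imread('pics/side0.png')
r=lambda i,x,y,w,h,W,H:cv2.resize(i[y:y+h,x:x+w],(W,H),interpolation=cv2.INTER_CUBIC)
L=np.vstack([r(a,145,160,66,49,400,297),r(a,262,194,66,49,400,297)])
R=np.vstack([r(b,180,135,66,49,400,297),r(b,222,195,66,49,400,297)])
cv2.imwrite('pics/z0.png',np.hstack([L,R]))
E
```

```text
(no output)
```

View pics/z0.png

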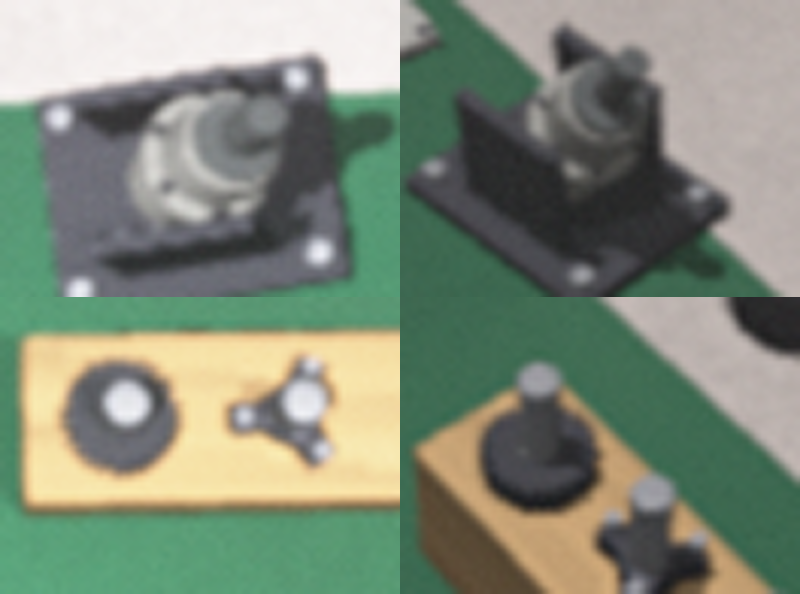

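```bash
python3 - <<'E'
from h import *
np.set_printoptions(precision=1,suppress=True)
t=shot('top');s=shot('side')
T=lambda x,y,X=145,Y=160:(t,x/6.06+X,y/6.06+Y)
S=lambda x,y,X=180,Y=135:(s,(x-400)/6.06+X,y/6.06+Y)
print('plug tip',tri(T(265,112),S(633,62)),'flange',tri(T(237,135),S(605,93)))
print('gear tri',tri(T(127,107,262,194),S(541,81,222,195)),'z151',onz(*T(127,107,262,194),151),onz(*S(541,81,222,195),151))
P=[onz(*T(*p),12) for p in [(59,118),(297,78),(320,252),(80,290)]]
Q=[onz(*S(*p),12) for p in [(433,168),(580,273),(697,193)]]
print('base',np.array(P),np.array(Q))
for a,b in [(0,1),(3,2)]:
    d=P[b]-P[a];print(np.degrees(np.arctan2(d[1],d[0])),np.linalg.norm(d))
for a,b in [(0,3),(1,2)]:
    d=P[b]-P[a];print(np.degrees(np.arctan2(d[1],d[0])),np.linalg.norm(d))
for n,ps in dict(tray=[(103,228),(157,224),(158,268),(103,271)]).items():
    print(n,np.array([onz(t,*p,35) for p in ps]))
print(onz(t,262,147,50),onz(t,217,245,15),onz(t,107,197,34))
E
```

```text
plug tip [631.1 157.7 141.5] flange [626.2 177.4 108.5]
gear tri [ 529.6 -103.1  148.9] z151 [ 527.9 -102.1  151. ] [ 530.2 -105.1  151. ]
base [[657.3 288.1  12. ]
 [674.6 163.9  12. ]
 [582.8 152.4  12. ]
 [566.8 276.2  12. ]] [[567.8 276.5  12. ]
 [585.8 154.7  12. ]
 [675.6 164.6  12. ]]
-82.04729465709521 125.44929948860526
-82.63549924721488 124.83233821732578
-172.50230176205545 91.29149352425075
-172.8818894799303 92.57995614606209
tray [[507.1 438.2  35. ]
 [514.5 273.5  35. ]
 [383.  269.1  35. ]
 [378.7 434.   35. ]]
[741.1 -52.5  50. ] [446.7  94.   15. ] [602.3 429.4  34. ]
```

```bash
cat >> h.py <<'E'
from scipy.spatial.transform import Rotation as Ro
np.set_printoptions(precision=1,suppress=True)
def go(p,yawdir=None):
    "shift in tool axes to reach p; yawdir: world angle (deg) wanted for tool y, mod 180"
    s=env.state();R=Ro.from_euler('xyz',s['tcp_rot']).as_matrix();y=R[:,1]
    a=np.degrees(np.arctan2(y[1],y[0]));t=0 if yawdir is None else -((yawdir-a+90)%180-90)
    print('t %.2f'%s['t'],'pos',s['eef_pos'],'tilt',R[:,2],'shift',R.T@(np.array(p)-s['eef_pos']),'turn %.1f'%t,'F',s['ft_force'],'open %.1f'%(s['opening']*95.1),'grip %.1f'%s['grip_force'],'q6 %.2f'%s['joints'][5])
E
python3 -m crank '[[-335,-177,0,66.4,60],[-335,-177,0,66.4,60],[-335,-177,0,66.4,60],[-335,-177,0,66.4,60],[-335,-177,0,66.4,60],[-335,-177,0,66.4,60],[-335,-177,0,66.4,60],[-335,-177,0,66.4,60],[-335,-177,0,66.4,60],[-335,-177,0,66.4,60]]'
python3 -c "
from h import *
go([628.2,162.5,233],7.6)"
```

```text
t: 1.03
eef_pos: [449.3, 334.6, 233.5]
tcp_rot: [3.141, 0.001, 1.692]
ft_force: [-0.4, -0.3, 0.4]
opening: 0.633
grip_force: 0.0
t 1.03 pos [449.3 334.6 233.5] tilt [ 0. -0. -1.] shift [-192.5  156.7    0.8] turn -0.6 F [-0.4 -0.3  0.4] open 60.2 grip 0.0 q6 0.40
```

```bash
python3 -m crank '[[-192,157,0,-0.6,60],[-192,157,0,-0.6,60],[-192,157,0,-0.6,60],[-192,157,0,-0.6,60],[-192,157,0,-0.6,60],[-192,157,0,-0.6,60],[-192,157,0,-0.6,60],[-192,157,0,-0.6,60]]'
python3 -c "
from h import *
go([628.2,162.5,136],7.6)
c=shot('wrist','w1');print(c['K'],c['pose']);
for p in ([625.8,180.4,105],[629.1,155.6,148.3]):print(proj(c,p))"
```

```text
t: 1.7
eef_pos: [627.3, 167.4, 232.8]
tcp_rot: [-3.141, -0.0, 1.711]
ft_force: [-0.3, 0.8, -0.2]
opening: 0.635
grip_force: 0.0
t 1.70 pos [627.3 167.4 232.8] tilt [-0. -0. -1.] shift [-5.   0.3 96.8] turn 0.5 F [-0.3  0.8 -0.2] open 60.4 grip 0.0 q6 0.02
[[295.2   0.  252.8]
 [  0.  295.2 189.3]
 [  0.    0.    1. ]] [[  1.    0.1   0.  616.2]
 [  0.1  -0.9  -0.3 248.9]
 [  0.    0.3  -1.  383.9]
 [  0.    0.    0.    1. ]]
[252.7 173. ]
[252.5 213.6]
```

View pics/w1.png

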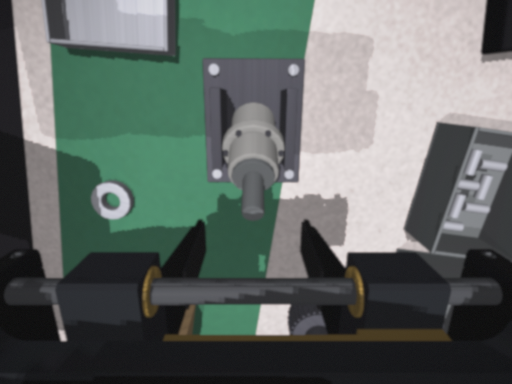

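```bash
python3 -m crank '[[-5,0,35,0.5,60],[-5,0,70,0.5,60],[-5,0,96,0.5,60],[-5,0,96,0.5,60],[-5,0,96,0.5,0],[-5,0,96,0.5,0],[-5,0,96,0.5,0],[-5,0,96,0.5,0],[-5,0,96,0.5,0],[-5,0,96,0.5,0]]'
python3 -m crank '[[0,0,0,0,0],[0,0,0,0,0],[-5,0,-8.7,0,0],[-10,0,-17.3,0,0],[-15,0,-26,0,0],[-25,0,-43.3,0,0],[-25,0,-60,0,0],[-25,0,-90,0,0],[-25,0,-90,0,0]]'
python3 -c "
from h import *
go([446,353,58],7.6)
c=shot('wrist','w2')
shot('side','s2')
a=cv2.imread('pics/w2.png');b=cv2.imread('pics/s2.png');cv2.imwrite('pics/z2.png',np.hstack([a[:,130:380],cv2.resize(b[90:218,150:320],(510,384))]))"
```

```text
t: 2.58
eef_pos: [627.3, 164.2, 138.5]
tcp_rot: [3.14, -0.0, 1.706]
ft_force: [-0.3, 0.0, 0.0]
opening: 0.262
grip_force: 0.0
t: 3.33
eef_pos: [632.3, 138.8, 233.8]
tcp_rot: [3.134, 0.0, 1.705]
ft_force: [0.1, 0.5, -0.4]
opening: 0.204
grip_force: 30.0
t 3.33 pos [632.3 138.8 233.8] tilt [ 0.  0. -1.] shift [ 237.2 -157.4  174.5] turn 0.1 F [ 0.1  0.5 -0.4] open 19.4 grip 30.0 q6 -0.02
```

View pics/z2.png

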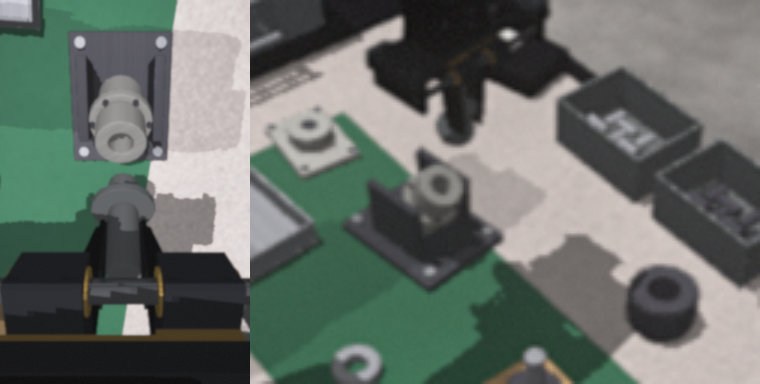

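```bash
python3 - <<'E'
from h import *
go([449,340,62],7.6)
E
cat > bore.py <<'E'
from h import *
E
python3 -m crank '[[40,-22,0,0,0],[80,-45,0,0,0],[115,-66,0,0,0],[150,-88,0,0,0],[185,-110,0,0,0],[212,-136,0,0,0],[224,-155,0,0,0],[224,-155,30,0,0],[224,-155,60,0,0],[224,-155,60,0,0]]'
python3 - <<'E'
from h import *
go([449,340,62],7.6)
E
```

```text
t 3.43 pos [630.9 138.9 229.4] tilt [ 0.  0. -1.] shift [ 223.7 -153.8  167. ] turn 0.1 F [ 0.2  0.1 -0.7] open 19.4 grip 30.0 q6 -0.02
t: 4.27
eef_pos: [444.3, 339.4, 163.0]
tcp_rot: [-3.134, 0.003, 1.707]
ft_force: [-1.3, -0.8, -1.7]
opening: 0.205
grip_force: 30.0
t 4.27 pos [444.3 339.4 163. ] tilt [-0. -0. -1.] shift [  0.3   5.5 100.9] turn 0.2 F [-1.3 -0.8 -1.7] open 19.5 grip 30.0 q6 0.40
```

```bash

python3 -m crank '[[0,0,35,0,0],[0,0,70,0,0],[0,0,90,0,0],[0,0,95,0,0],[0,0,97,0,0],[0,0,97,0,0]]'
python3 -c "
from h import *
go([449,340,62],7.6)
c=shot('side','s3');a=cv2.imread('pics/s3.png');b=shot('wrist')['img'];cv2.imwrite('pics/z3.png',np.hstack([cv2.resize(a[100:228,60:200],(420,384)),b[:,80:440]]))"
```

```text
t: 4.77
eef_pos: [447.4, 340.6, 71.5]
tcp_rot: [3.141, -0.0, 1.705]
ft_force: [-0.8, 0.7, 0.4]
opening: 0.208
grip_force: 30.0
t 4.77 pos [447.4 340.6  71.5] tilt [ 0.  0. -1.] shift [-0.8  1.5  9.5] turn 0.1 F [-0.8  0.7  0.4] open 19.8 grip 30.0 q6 0.40
```

View pics/z3.png

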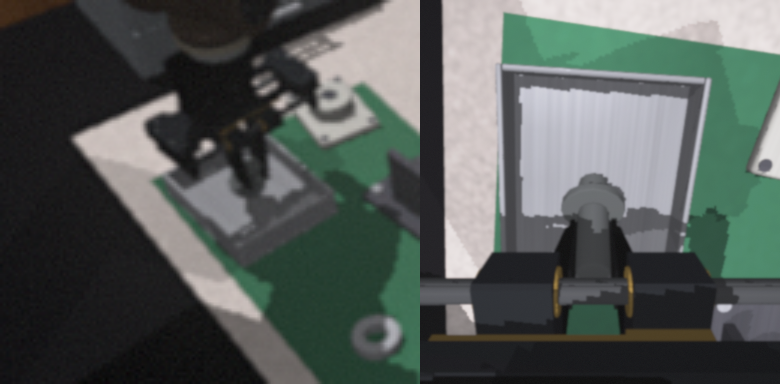

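```bash

python3 -m crank '[[0,0,3,0,0],[0,0,6,0,0],[0,0,9,0,0],[0,0,9,0,0],[0,0,9,0,0]]'
python3 -m crank '[[0,0,0,0,45],[0,0,0,0,45],[0,0,0,0,45],[0,0,0,0,45],[0,0,-30,0,45],[0,0,-70,0,45],[0,0,-110,0,45],[0,0,-150,0,45],[0,0,-190,0,45],[0,0,-190,0,45]]'
python3 -c "
from h import *
go([529,-103.5,260],7.6)
c=shot('side','s4');a=cv2.imread('pics/s4.png');b=shot('wrist','w4')['img'];cv2.imwrite('pics/z4.png',np.hstack([cv2.resize(a[100:228,60:200],(420,384)),b[:,80:440]]))"
```

```text
t: 5.28
eef_pos: [446.7, 340.5, 61.6]
tcp_rot: [-3.141, 0.0, 1.706]
ft_force: [0.3, 0.7, -0.6]
opening: 0.206
grip_force: 30.0
t: 6.12
eef_pos: [448.6, 341.6, 259.2]
tcp_rot: [3.131, -0.005, 1.706]
ft_force: [0.4, -0.3, -0.4]
opening: 0.471
grip_force: 0.0
t 6.12 pos [448.6 341.6 259.2] tilt [ 0.  0. -1.] shift [-451.9   19.8   -2.6] turn 0.1 F [ 0.4 -0.3 -0.4] open 44.8 grip 0.0 q6 0.40
```

View pics/z4.png

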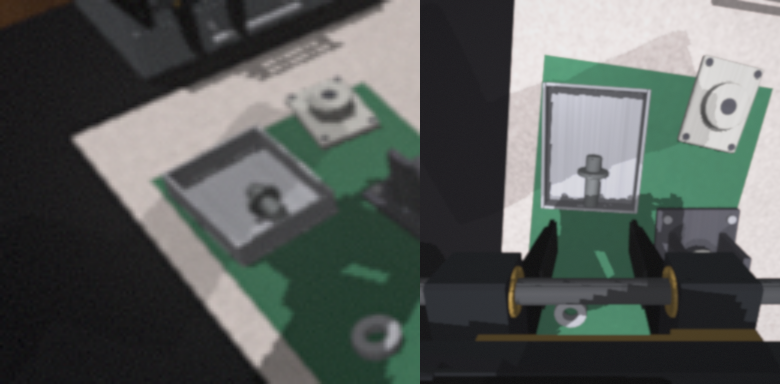

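```bash

python3 -m crank '[[-215,-126,0,0,45],[-215,-126,0,0,45],[-215,-126,0,0,45],[-215,-126,0,0,45],[-215,-126,0,0,45],[-215,-126,0,0,45],[-215,-126,0,0,45],[-215,-126,0,0,45]]'
cat > shoot.py <<'E'
import sys,pickle
from h import *
go([529,-103.5,260],7.6)
pickle.dump(shot('wrist',sys.argv[1]),open(sys.argv[1]+'.pkl','wb'))
E
python3 -m crank '[[0,180,0,0,45],[0,180,0,0,45],[0,180,0,0,45],[0,180,0,0,45],[0,180,0,0,45],[0,180,0,0,45],[0,180,0,0,45],[0,180,0,0,45]]'
python3 shoot.py wa
python3 -m crank '[[-80,0,0,0,45],[-80,0,0,0,45],[-80,0,0,0,45],[-80,0,0,0,45]]'
python3 shoot.py wb
python3 - <<'E'
import pickle
from h import *
A=[]
for n in ('wa','wb'):
    c=pickle.load(open(n+'.pkl','rb'));u,v=map(int,proj(c,[625.8,180.4,105]));print(n,u,v)
    A.append(cv2.resize(c['img'][v-32:v+32,u-32:u+32],(384,384),interpolation=cv2.INTER_CUBIC))
cv2.imwrite('pics/z5.png',np.hstack(A))
E
```

```text
t: 6.88
eef_pos: [350.1, 109.1, 250.8]
tcp_rot: [-3.14, -0.0, 1.702]
ft_force: [0.4, 0.2, 1.2]
opening: 0.475
grip_force: 0.0
t: 7.55
eef_pos: [528.1, 135.4, 250.7]
tcp_rot: [-3.14, -0.0, 1.707]
ft_force: [-0.9, -0.5, -0.3]
opening: 0.474
grip_force: 0.0
t 7.55 pos [528.1 135.4 250.7] tilt [-0. -0. -1.] shift [-236.8  -31.5   -9.3] turn 0.2 F [-0.9 -0.5 -0.3] open 45.1 grip 0.0 q6 -0.01
t: 7.93
eef_pos: [539.3, 54.2, 251.9]
tcp_rot: [3.141, -0.0, 1.703]
ft_force: [-0.2, 0.2, 0.7]
opening: 0.475
grip_force: 0.0
t 7.93 pos [539.3  54.2 251.9] tilt [ 0.  0. -1.] shift [-155.   -31.    -8.1] turn -0.0 F [-0.2  0.2  0.7] open 45.1 grip 0.0 q6 -0.15
wa 354 151
wb 361 63
```

View pics/z5.png

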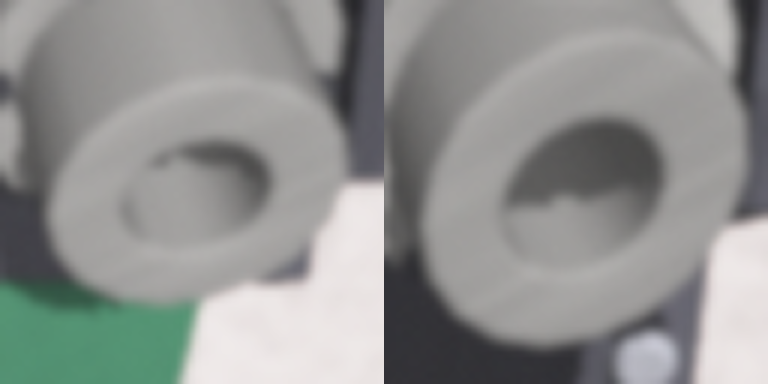

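```bash

python3 - <<'E'
import pickle
from h import *
a,b=[pickle.load(open(n+'.pkl','rb')) for n in('wa','wb')]
P=(a,354.7,151),(b,362.3,62.8)
print(tri(*P),[onz(*p,105) for p in P])
go([529,-103.5,260],7.6)
E
python3 -m crank '[[-115,-31,0,0,60],[-115,-31,0,0,60],[-115,-31,0,0,60],[-115,-31,0,0,60],[-115,-31,0,0,60]]'
python3 shoot.py wc
python3 - <<'E'
import pickle
from h import *
c=pickle.load(open('wc.pkl','rb'));u,v=map(int,proj(c,[529,-103.5,151]));print(u,v)
cv2.imwrite('pics/z6.png',cv2.resize(c['img'][max(v-60,0):v+60,u-60:u+60],(480,480),interpolation=cv2.INTER_CUBIC))
E
```

```text
[626.  180.7 106. ] [array([626.3, 180.6, 105. ]), array([626.4, 180.9, 105. ])]
t 7.98 pos [539.3  55.2 252. ] tilt [ 0.  0. -1.] shift [-155.9  -31.3   -8.1] turn 0.0 F [-0.9 -0.   0.3] open 44.9 grip 0.0 q6 -0.15
t: 8.4
eef_pos: [524.3, -62.9, 251.8]
tcp_rot: [3.141, -0.0, 1.704]
ft_force: [0.4, -0.2, -0.4]
opening: 0.629
grip_force: 0.0
t 8.40 pos [524.3 -62.9 251.8] tilt [ 0.  0. -1.] shift [-40.9  -0.7  -8.2] turn 0.0 F [ 0.4 -0.2 -0.4] open 59.9 grip 0.0 q6 -0.38
251 235
```

View pics/z6.png

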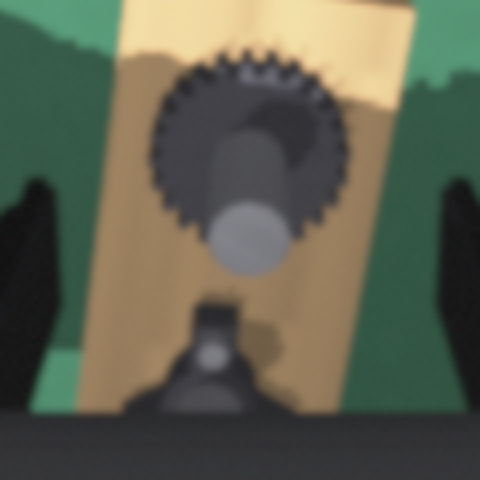

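```bash

python3 - <<'E'
import pickle
from h import *
c=pickle.load(open('wc.pkl','rb'));p=onz(c,253.2,234.8,151);print(p)
go([p[0],p[1],133],7.6)
E
```

```text
[ 530.5 -102.2  151. ]
t 8.45 pos [524.5 -61.9 251.8] tilt [ 0.  0. -1.] shift [-40.8   0.6 118.8] turn 0.1 F [ 0.4  0.3 -0.3] open 60.0 grip 0.0 q6 -0.38
```

```bash

python3 -m crank '[[-41,0.5,0,0,60],[-41,0.5,35,0,60],[-41,0.5,70,0,60],[-41,0.5,100,0,60],[-41,0.5,119,0,60],[-41,0.5,119,0,60],[-41,0.5,119,0,60]]'
python3 -m crank '[[0,0,0,0,0],[0,0,0,0,0],[0,0,0,0,0],[0,0,0,0,0],[0,0,0,0,0],[0,0,0,0,0],[0,0,0,0,0],[0,0,0,0,0]]'
python3 -c "
from h import *
go([530.5,-102.2,133])"
```

```text
t: 9.03
eef_pos: [530.8, -101.6, 132.5]
tcp_rot: [-3.14, -0.001, 1.708]
ft_force: [-0.2, 0.4, 0.9]
opening: 0.63
grip_force: 0.0
t: 9.7
eef_pos: [530.4, -103.3, 132.7]
tcp_rot: [-3.141, -0.0, 1.706]
ft_force: [-2.9, -1.2, 3.3]
opening: 0.205
grip_force: 30.0
t 9.70 pos [ 530.4 -103.3  132.7] tilt [-0.  0. -1.] shift [ 1.1  0.2 -0.3] turn 0.0 F [-2.9 -1.2  3.3] open 19.5 grip 30.0 q6 -0.45
```

```bash

python3 -m crank '[[0,0,-10,0,0],[0,0,-25,0,0],[0,0,-40,0,0],[0,0,-55,0,0],[0,0,-65,0,0],[0,0,-68,0,0],[0,0,-68,0,0],[0,0,-68,0,0]]'
python3 -m crank '[[-4,0,0,0,0],[-8,0,0.3,0,0],[-12,0,0.6,0,0],[-16,0,1,0,0],[-20,0,1.5,0,0],[-24,0,2.2,0,0],[-28,0,3,0,0],[-28,0,3,0,0]]'
python3 -m crank '[[-4,0,1,0,0],[-8,0,2.1,0,0],[-12,0,3.4,0,0],[-16,0,5,0,0],[-20,0,6.7,0,0],[-23,0,8,0,0],[-23,0,8,0,0],[-23,0,8,0,0]]'
python3 -c "
from h import *
go([530.5,-102.2,133])"
```

```text
t: 10.37
eef_pos: [530.5, -103.2, 200.2]
tcp_rot: [-3.141, -0.0, 1.706]
ft_force: [0.0, -0.2, -4.1]
opening: 0.203
grip_force: 30.0
t: 11.03
eef_pos: [534.5, -131.8, 197.4]
tcp_rot: [-3.141, 0.0, 1.705]
ft_force: [-0.9, 2.9, -1.9]
opening: 0.204
grip_force: 30.0
t: 11.7
eef_pos: [537.6, -154.1, 189.4]
tcp_rot: [3.142, 0.0, 1.705]
ft_force: [-0.4, 1.9, -3.2]
opening: 0.202
grip_force: 30.0
t 11.70 pos [ 537.6 -154.1  189.4] tilt [ 0. -0. -1.] shift [52.4 -0.1 56.4] turn 0.0 F [-0.4  1.9 -3.2] open 19.2 grip 30.0 q6 -0.53
```

```bash

python3 -m crank '[[0,0,-6,0,0],[0,0,-15,0,0],[0,0,-30,0,0],[0,0,-45,0,0],[0,0,-60,0,0],[0,0,-70,0,0],[0,0,-75,0,0],[0,0,-75,0,0],[0,0,-75,0,0]]'
python3 -c "
from h import *
go([530.5,-102.2,133])
c=shot('side','s7');w=shot('wrist','w7');t=shot('top');import pickle;pickle.dump((c,w,t),open('s7.pkl','wb'))
u,v=map(int,proj(c,env.state()['eef_pos']));print(u,v)
cv2.imwrite('pics/z7.png',np.hstack([cv2.resize(c['img'][v-48:v+48,u-48:u+48],(384,384),interpolation=cv2.INTER_CUBIC),w['img'][:,64:448]]))"
```

```text
t: 12.45
eef_pos: [537.4, -153.8, 264.4]
tcp_rot: [-3.142, 0.0, 1.706]
ft_force: [0.0, 0.4, -4.5]
opening: 0.203
grip_force: 30.0
t 12.45 pos [ 537.4 -153.8  264.4] tilt [-0. -0. -1.] shift [ 52.    0.1 131.4] turn 0.0 F [ 0.   0.4 -4.5] open 19.3 grip 30.0 q6 -0.53
260 189
```

View pics/z7.png

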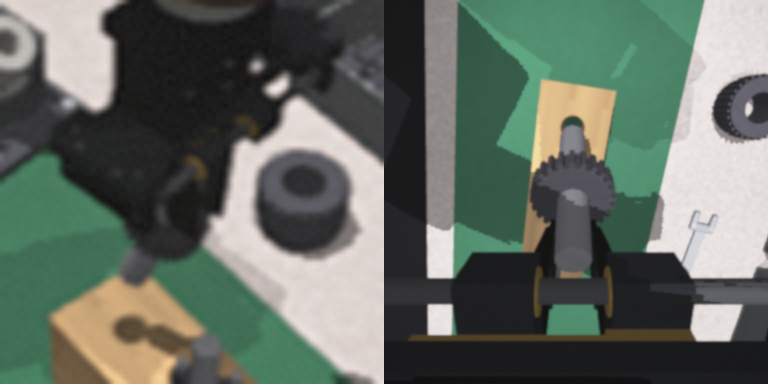

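```bash

python3 - <<'E'
import pickle
from h import *
c,w,t=pickle.load(open('s7.pkl','rb'))
L=np.array([.132,-.991,0]);Z=np.array([0,0,1.]);T=np.array([537.4,-153.8,264.4])
for th in (22,26,30,34):
    a=np.sin(np.radians(th))*L+np.cos(np.radians(th))*Z;b=np.cos(np.radians(th))*L-np.sin(np.radians(th))*Z
    print(th,'footcorners',proj(w,T-112*a-8*b),proj(w,T-112*a+8*b),'toplow',proj(w,T+34*a-10*b),proj(w,T+34*a+10*b),'gear far/near',proj(w,T-16*a-28*b),proj(w,T-16*a+28*b),'gear side L/R',proj(w,T-24*a-28*np.array([.991,.132,0])),'foot side cam',proj(c,T-112*a))
g=w['img'][100:150,247:260].mean(1).astype(int);print([(100+i,*x) for i,x in enumerate(g)][::2])
E
```

```text
22 footcorners [252.4 139.3] [252.4 155.3] toplow [252. 294.] [252.  316.1] gear far/near [252.2 194. ] [252.2 257.9] gear side L/R [208.  219.7] foot side cam [247.4 207.4]
26 footcorners [252.4 131.5] [252.4 147.5] toplow [252.  298.1] [252.  316.9] gear far/near [252.2 194.9] [252.2 254.5] gear side L/R [207.7 217.9] foot side cam [245.5 205.3]
30 footcorners [252.4 123.7] [252.4 139.6] toplow [252.  301.8] [252.  317.4] gear far/near [252.2 196.1] [252.2 251.1] gear side L/R [207.5 216.2] foot side cam [243.7 203. ]
34 footcorners [252.4 116. ] [252.4 131.8] toplow [252.  305.1] [252.  317.5] gear far/near [252.2 197.6] [252.2 247.7] gear side L/R [207.2 214.6] foot side cam [241.9 200.8]
[(100, np.int64(139), np.int64(188), np.int64(223)), (102, np.int64(141), np.int64(190), np.int64(224)), (104, np.int64(141), np.int64(191), np.int64(225)), (106, np.int64(141), np.int64(192), np.int64(225)), (108, np.int64(141), np.int64(192), np.int64(225)), (110, np.int64(141), np.int64(192), np.int64(225)), (112, np.int64(141), np.int64(192), np.int64(225)), (114, np.int64(133), np.int64(182
[... 189 characters left out ...]
p.int64(68), np.int64(42)), (124, np.int64(68), np.int64(77), np.int64(57)), (126, np.int64(115), np.int64(113), np.int64(108)), (128, np.int64(135), np.int64(129), np.int64(129)), (130, np.int64(138), np.int64(131), np.int64(130)), (132, np.int64(138), np.int64(131), np.int64(131)), (134, np.int64(138), np.int64(131), np.int64(131)), (136, np.int64(139), np.int64(132), np.int64(132)), (138, np.int64(139), np.int64(132), np.int64(132)), (140, np.int64(139), np.int64(132), np.int64(132)), (142, np.int64(140), np.int64(133), np.int64(132)), (144, np.int64(139), np.int64(133), np.int64(132)), (146, np.int64(139), np.int64(133), np.int64(132)), (148, np.int64(138), np.int64(132), np.int64(131))]
```

```bash

python3 - <<'E'
import pickle
from h import *
c,w,t=pickle.load(open('s7.pkl','rb'))
L=np.array([.132,-.991,0]);Z=np.array([0,0,1.]);T=np.array([537.4,-153.8,264.4])
for th in (18,20,22,24,26,28):
    a=np.sin(np.radians(th))*L+np.cos(np.radians(th))*Z;b=np.cos(np.radians(th))*L-np.sin(np.radians(th))*Z
    print(th,'footcorners',proj(w,T-128*a-8*b),'top',proj(w,T+18*a-10*b),proj(w,T+18*a+10*b),'gear far/near',proj(w,T-32*a-28*b),proj(w,T-32*a+28*b),'side',proj(c,T-128*a))
M=np.array([626.1,180.7,105.3]);a=.5*L+.866*Z
for d in (30,10,0,-5):
    print(d); go(M+a*(d+128),7.6)
E
```

```text
18 footcorners [252.4 139.1] top [252.1 262.4] [252.1 287.4] gear far/near [252.3 177.9] [252.2 243.9] side [248. 212.]
20 footcorners [252.4 134.7] top [252.1 263.8] [252.1 287.6] gear far/near [252.3 177.3] [252.2 241.8] side [246.9 210.9]
22 footcorners [252.4 130.3] top [252.1 265.1] [252.1 287.7] gear far/near [252.3 176.7] [252.2 239.7] side [245.8 209.7]
24 footcorners [252.4 126. ] top [252.1 266.5] [252.1 287.8] gear far/near [252.3 176.2] [252.2 237.6] side [244.7 208.5]
26 footcorners [252.5 121.6] top [252.1 267.8] [252.1 287.8] gear far/near [252.3 175.8] [252.2 235.6] side [243.6 207.2]
28 footcorners [252.5 117.2] top [252.1 269.1] [252.1 287.7] gear far/near [252.3 175.5] [252.2 233.5] side [242.6 206. ]
30
t 12.60 pos [ 537.3 -153.7  263.8] tilt [-0.  0. -1.] shift [240.5 132.7  21.7] turn 0.1 F [-0.3  0.3 -4.7] open 19.5 grip 30.0 q6 -0.53
10
t 12.60 pos [ 537.3 -153.7  263.8] tilt [-0.  0. -1.] shift [250.4 132.8  39. ] turn 0.1 F [-0.3  0.3 -4.7] open 19.5 grip 30.0 q6 -0.53
0
t 12.60 pos [ 537.3 -153.7  263.8] tilt [-0.  0. -1.] shift [255.4 132.8  47.7] turn 0.1 F [-0.3  0.3 -4.7] open 19.5 grip 30.0 q6 -0.53
-5
t 12.60 pos [ 537.3 -153.7  263.8] tilt [-0.  0. -1.] shift [257.9 132.8  52. ] turn 0.1 F [-0.3  0.3 -4.7] open 19.5 grip 30.0 q6 -0.53
```

```bash

cat > tgt.py <<'E'
from h import *
L=np.array([.132,-.991,0]);Z=np.array([0,0,1.]);M=np.array([626.1,180.7,105.3]);a=.5*L+.866*Z
def T(th,d): return M+d*a+128*(np.sin(np.radians(th))*L+np.cos(np.radians(th))*Z)
E
python3 -c "
from tgt import *
go(T(24.5,30),7.6)"
python3 -m crank '[[20,11,0,0,0],[50,27,0,0,0],[85,46,0,0,0],[120,65,0,0,0],[155,84,0,0,0],[190,103,0,0,0],[220,120,0,0,0],[239,130,0,0,0],[249,133,0,0,0],[249,133,0,0,0]]'
python3 -c "
from tgt import *
go(T(24.5,30),7.6)"
python3 shoot.py wd;python3 -c "
import pickle
from tgt import *
c=pickle.load(open('wd.pkl','rb'))
P=env.state()['eef_pos'];ax=np.sin(np.radians(24.5))*L+np.cos(np.radians(24.5))*Z;b=np.cos(np.radians(24.5))*L-np.sin(np.radians(24.5))*Z
print('M',proj(c,M),'foot',proj(c,P-128*ax),proj(c,P-128*ax-8*b))"
```

```text
t 12.60 pos [ 537.3 -153.7  263.8] tilt [-0.  0. -1.] shift [251.4 132.8  16.1] turn 0.1 F [-0.3  0.3 -4.7] open 19.5 grip 30.0 q6 -0.53
t: 13.43
eef_pos: [635.8, 112.7, 263.5]
tcp_rot: [-3.14, -0.0, 1.708]
ft_force: [-0.5, -0.4, -4.9]
opening: 0.203
grip_force: 30.0
t 13.43 pos [635.8 112.7 263.5] tilt [-0.  0. -1.] shift [ 0.6 -0.6 15.8] turn 0.3 F [-0.5 -0.4 -4.9] open 19.3 grip 30.0 q6 -0.06
t 13.43 pos [635.8 112.7 263.5] tilt [-0.  0. -1.] shift [-199.6 -135.3    3.6] turn 0.3 F [-0.5 -0.4 -4.9] open 19.3 grip 30.0 q6 -0.06
M [252.1 112.7] foot [252.1 134.4] [252.1 126.5]
```

View pics/wd.png

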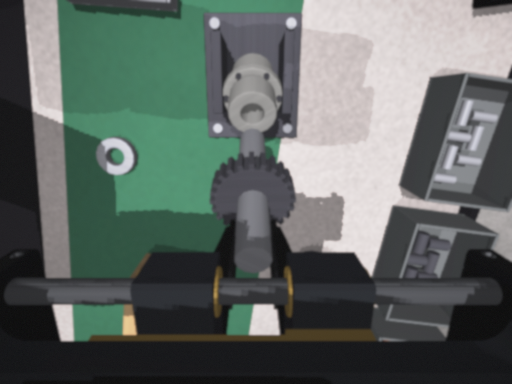

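```bash

python3 -m crank '[[0.6,-0.5,8,0,0],[0.6,-0.5,16,0,0],[5,-0.5,24,0,0],[10,-0.5,32,0,0],[14.5,-0.5,40,0,0],[14.5,-0.5,40,0,0],[14.5,-0.5,40,0,0]]'
python3 -c "
from tgt import *
go(T(24.5,-6),7.6)"
python3 -m crank '[[1,0,1.7,0,0],[2,0,3.5,0,0],[3,0,5.2,0,0],[4,0,7,0,0],[4,0,7,0,0]]'
python3 -c "
from tgt import *
go(T(24.5,-15),7.6)"
```

```text
t: 14.07
eef_pos: [633.3, 125.4, 224.1]
tcp_rot: [-3.141, -0.0, 1.706]
ft_force: [0.1, -0.3, -4.3]
opening: 0.205
grip_force: 30.0
t 14.07 pos [633.3 125.4 224.1] tilt [-0. -0. -1.] shift [5.7 0.2 7.5] turn 0.1 F [ 0.1 -0.3 -4.3] open 19.5 grip 30.0 q6 -0.04
t: 14.48
eef_pos: [634.3, 128.3, 221.0]
tcp_rot: [3.136, 0.002, 1.706]
ft_force: [-1.4, -6.6, 15.9]
opening: 0.2
grip_force: 30.1
t 14.48 pos [634.3 128.3 221. ] tilt [ 0. -0. -1.] shift [ 7.4 -1.3 12.2] turn 0.1 F [-1.4 -6.6 15.9] open 19.0 grip 30.1 q6 -0.04
```

```bash

python3 -m crank '[[-2,0,-3.5,0,0],[-4,0,-7,0,0],[-6,0,-10.4,0,0],[-6,0,-10.4,0,0],[-6,0,-10.4,0,0]]'
python3 shoot.py we
python3 - <<'E'
import pickle
from tgt import *
for n,P in (('wd',[635.8,112.7,263.5]),('we',env.state()['eef_pos'])):
    c=pickle.load(open(n+'.pkl','rb'));P=np.array(P)
    g=cv2.cvtColor(c['img'],cv2.COLOR_BGR2GRAY);r=range(84,160)
    print(n,P,list(zip(r,g[84:160,249:256].mean(1).astype(int).tolist())))
    for y in (130,136,142,148): print(y,g[y,236:268].tolist())
    print('M',proj(c,M),[proj(c,M+s*12*np.array([.866*.132,-.866*.991,-.5])) for s in(-1,1)])
    for th in (20,24,28):
        x=np.sin(np.radians(th))*L+np.cos(np.radians(th))*Z;b=np.cos(np.radians(th))*L-np.sin(np.radians(th))*Z
        print(th,proj(c,P-128*x-8*b),proj(c,P-123*x-11*b))
E
```

```text
t: 14.9
eef_pos: [633.7, 123.1, 227.9]
tcp_rot: [-3.142, -0.0, 1.705]
ft_force: [0.5, 0.5, -5.5]
opening: 0.201
grip_force: 30.0
t 14.90 pos [633.7 123.1 227.9] tilt [-0.  0. -1.] shift [-210.4 -134.2  -32.1] turn 0.1 F [ 0.5  0.5 -5.5] open 19.1 grip 30.0 q6 -0.05
wd [635.8 112.7 263.5] [(84, 151), (85, 152), (86, 152), (87, 152), (88, 152), (89, 153), (90, 155), (91, 161), (92, 166), (93, 164), (94, 159), (95, 156), (96, 155), (97, 155), (98, 155), (99, 155), (100, 155), (101, 152), (102, 141), (103, 120), (104, 99), (105, 90), (106, 89), (107, 89), (108, 89), (109, 92), (110, 103), (111, 123), (112, 140), (113, 149), (114, 151), (115, 151), (116, 152), (117, 152), (118, 152), (119, 152), (120, 152), (121, 152), (122, 155), (123, 160), (124, 164), (125, 163), (126, 159), (127, 154), (128, 145), (129, 133), (130, 126), (131, 125), (132, 125), (133, 125), (134, 125), (135, 126), (136, 126), (137, 126), (138, 126), (139, 126), (140, 126), (141, 127), (142, 127), (143, 126), (144, 126), (145, 126), (146, 126), (147, 127), (148, 127), (149, 126), (150, 121), (151, 110), (152, 96), (153,
[... 1871 characters left out ...]
22, 122, 123, 126, 130, 133, 130, 126, 120, 121, 131, 144, 149]
136 [151, 152, 151, 146, 133, 117, 110, 112, 117, 120, 121, 123, 123, 123, 123, 124, 123, 124, 122, 121, 120, 117, 114, 110, 105, 100, 105, 124, 142, 152, 155, 154]
142 [139, 145, 143, 129, 112, 107, 110, 114, 119, 122, 124, 124, 124, 124, 124, 125, 124, 124, 123, 122, 120, 117, 116, 111, 107, 101, 95, 89, 91, 109, 131, 141]
148 [77, 76, 76, 85, 97, 107, 113, 118, 121, 123, 125, 125, 124, 124, 124, 124, 124, 125, 123, 123, 121, 118, 115, 112, 108, 103, 98, 89, 77, 63, 54, 52]
M [252.3 126.3] [array([252.3, 114.9]), array([252.3, 137. ])]
20 [252.1 134.4] [252.1 133.9]
24 [252.2 125.7] [252.1 125.4]
28 [252.2 116.9] [252.1 116.9]
```

```bash

python3 -c "
from tgt import *
go(T(22.8,0),7.6);go(T(22.8,-10),7.6)"
```

```text
t 14.95 pos [633.6 123.1 227.7] tilt [-0.  0. -1.] shift [8.5 0.2 4.4] turn 0.1 F [-0.3 -0.4 -4.8] open 19.2 grip 30.0 q6 -0.05
t 14.95 pos [633.6 123.1 227.7] tilt [-0.  0. -1.] shift [13.5  0.2 13.1] turn 0.1 F [-0.3 -0.4 -4.8] open 19.2 grip 30.0 q6 -0.05
```

```bash

python3 -m crank '[[4,0,-2,0,0],[6,0,1,0,0],[8,0,4.4,0,0],[9,0,6.1,0,0],[10,0,7.9,0,0],[11,0,9.6,0,0],[11,0,9.6,0,0]]'
python3 -c "
from tgt import *
go(T(22.8,-10),7.6)"
```

```text
t: 15.53
eef_pos: [632.1, 134.2, 217.9]
tcp_rot: [-3.141, -0.0, 1.706]
ft_force: [0.5, -0.6, -4.6]
opening: 0.204
grip_force: 30.0
t 15.53 pos [632.1 134.2 217.9] tilt [-0.  0. -1.] shift [2.3 0.2 3.3] turn 0.1 F [ 0.5 -0.6 -4.6] open 19.4 grip 30.0 q6 -0.03
```

```bash

python3 -m crank '[[1,0,1.7,0,0],[2,0,3.5,0,0],[3,0,5.2,0,0],[4,0,7,0,0],[4,0,7,0,0],[4,0,7,0,0]]'
python3 -c "
from tgt import *
go(T(30,-16),7.6);go(T(26.5,-14))"
```

```text
t: 16.03
eef_pos: [631.7, 138.0, 211.3]
tcp_rot: [-3.141, -0.0, 1.706]
ft_force: [0.9, -0.8, -4.6]
opening: 0.205
grip_force: 30.0
t 16.03 pos [631.7 138.  211.3] tilt [-0. -0. -1.] shift [-12.9   0.1   9. ] turn 0.1 F [ 0.9 -0.8 -4.6] open 19.5 grip 30.0 q6 -0.02
t 16.03 pos [631.7 138.  211.3] tilt [-0. -0. -1.] shift [-7.   0.1  3.5] turn 0.0 F [ 0.9 -0.8 -4.6] open 19.5 grip 30.0 q6 -0.02
```

```bash

python3 -m crank '[[-2,0,1.1,0,0],[-4,0,2.3,0,0],[-6,0,3.6,0,0],[-8,0,5,0,0],[-10,0,6.5,0,0],[-12,0,8.2,0,0],[-13,0,9,0,0],[-13,0,9,0,0]]'
python3 -c "
from tgt import *
go(T(30,-22),7.6)"
```

```text
t: 16.7
eef_pos: [633.5, 124.9, 202.2]
tcp_rot: [-3.141, -0.0, 1.705]
ft_force: [-0.4, 2.2, -1.6]
opening: 0.205
grip_force: 30.0
t 16.70 pos [633.5 124.9 202.2] tilt [-0.  0. -1.] shift [3.3 0.1 5.1] turn 0.1 F [-0.4  2.2 -1.6] open 19.5 grip 30.0 q6 -0.04
```

Force shows the wall contact turning the shaft gently. Continue along the bore.

```bash

python3 -m crank '[[1.5,0,2.6,0,0],[3,0,5.2,0,0],[4.5,0,7.8,0,0],[6,0,10.4,0,0],[6,0,10.4,0,0]]'
python3 -c "
from tgt import *
go(T(30,-40),7.6)"
python3 -m crank '[[1.5,0,2.6,0,0],[3,0,5.2,0,0],[4.5,0,7.8,0,0],[6,0,10.4,0,0],[6,0,10.4,0,0]]'
python3 -c "
from tgt import *
go(T(30,-60),7.6)"
```

```text
t: 17.12
eef_pos: [632.4, 131.4, 191.3]
tcp_rot: [-3.141, -0.0, 1.706]
ft_force: [-0.2, 3.1, -5.2]
opening: 0.204
grip_force: 30.0
t 17.12 pos [632.4 131.4 191.3] tilt [-0.  0. -1.] shift [5.7 0.3 9.8] turn 0.1 F [-0.2  3.1 -5.2] open 19.4 grip 30.0 q6 -0.03
t: 17.53
eef_pos: [632.9, 135.6, 183.3]
tcp_rot: [3.138, 0.003, 1.706]
ft_force: [0.1, -9.8, 10.0]
opening: 0.201
grip_force: 30.1
t 17.53 pos [632.9 135.6 183.3] tilt [ 0. -0. -1.] shift [11.6 -0.9 19.1] turn 0.1 F [ 0.1 -9.8 10. ] open 19.1 grip 30.1 q6 -0.02
```

```bash

python3 -m crank '[[-0.5,0,-1,0,0],[-1,0,-2,0,0],[-2.5,0,-1,0,0],[-4,0,0,0,0],[-4,0,0,0,0]]'
python3 -c "
from tgt import *
go(T(30,-40),7.6)"
python3 -m crank '[[0.7,0,1.3,0,0],[1.5,0,2.6,0,0],[2.2,0,3.9,0,0],[3,0,5.2,0,0],[3,0,5.2,0,0]]'
python3 -c "
from tgt import *
go(T(30,-40),7.6)"
```

```text
t: 17.95
eef_pos: [632.3, 133.1, 181.4]
tcp_rot: [-3.141, -0.0, 1.706]
ft_force: [0.6, 2.0, -1.3]
opening: 0.205
grip_force: 30.0
t 17.95 pos [632.3 133.1 181.4] tilt [-0.  0. -1.] shift [ 4.   0.2 -0.2] turn 0.1 F [ 0.6  2.  -1.3] open 19.5 grip 30.0 q6 -0.03
t: 18.37
eef_pos: [632.1, 135.9, 176.5]
tcp_rot: [3.141, 0.0, 1.706]
ft_force: [-0.0, -3.4, 2.3]
opening: 0.202
grip_force: 30.0
t 18.37 pos [632.1 135.9 176.5] tilt [ 0. -0. -1.] shift [ 1.2  0.  -5. ] turn 0.1 F [-0.  -3.4  2.3] open 19.2 grip 30.0 q6 -0.02
```

```bash

python3 -m crank '[[-1.5,0,1,0,0],[-0.7,0,2.3,0,0],[0,0,3.6,0,0],[0.8,0,5,0,0],[1.5,0,6.2,0,0],[1.5,0,6.2,0,0]]'
python3 -c "
from tgt import *
go(T(30,-60),7.6)"
python3 -m crank '[[0,0,1,0,0],[0.7,0,2.3,0,0],[1.5,0,3.6,0,0],[2.2,0,5,0,0],[3,0,6.2,0,0],[3,0,6.2,0,0]]'
python3 -c "
from tgt import *
go(T(30,-80),7.6)"
```

```text
t: 18.87
eef_pos: [631.7, 137.6, 169.9]
tcp_rot: [-3.141, -0.0, 1.706]
ft_force: [0.1, -0.5, -1.6]
opening: 0.202
grip_force: 30.0
t 18.87 pos [631.7 137.6 169.9] tilt [-0. -0. -1.] shift [9.5 0.2 5.7] turn 0.1 F [ 0.1 -0.5 -1.6] open 19.2 grip 30.0 q6 -0.02
t: 19.37
eef_pos: [631.4, 140.3, 164.0]
tcp_rot: [3.141, 0.0, 1.706]
ft_force: [1.2, -4.4, 2.0]
opening: 0.202
grip_force: 30.0
t 19.37 pos [631.4 140.3 164. ] tilt [ 0. -0. -1.] shift [16.8  0.1 17.1] turn 0.1 F [ 1.2 -4.4  2. ] open 19.2 grip 30.0 q6 -0.02
```

```bash

python3 -m crank '[[0.7,0,1.3,0,0],[1.5,0,2.6,0,0],[2.2,0,3.9,0,0],[3,0,5.2,0,0],[3.7,0,6.5,0,0],[3.7,0,6.5,0,0]]'
python3 -c "
from tgt import *
go(T(30,-80),7.6)"
```

```text
t: 19.87
eef_pos: [631.3, 143.2, 158.0]
tcp_rot: [3.141, 0.001, 1.706]
ft_force: [0.7, -10.0, 6.5]
opening: 0.2
grip_force: 30.0
t 19.87 pos [631.3 143.2 158. ] tilt [ 0. -0. -1.] shift [13.9 -0.2 11.2] turn 0.1 F [  0.7 -10.    6.5] open 19.0 grip 30.0 q6 -0.01
```

```bash

python3 -m crank '[[-1.5,0,0.5,0,0],[-3,0,1,0,0],[-3,0,1,0,0],[-3,0,1,0,0]]'
python3 -m crank '[[0.7,0,1.3,0,0],[1.5,0,2.6,0,0],[2,0,3.9,0,0],[2.5,0,5.2,0,0],[2.5,0,5.2,0,0]]'
python3 shoot.py wf
python3 - <<'E'
import pickle
from tgt import *
go(T(30,-80),7.6)
c=pickle.load(open('wf.pkl','rb'));P=env.state()['eef_pos']
g=cv2.cvtColor(c['img'],cv2.COLOR_BGR2GRAY);u=252
print(g[100:300:2,248:257].mean(1).astype(int).tolist())
print('M',proj(c,M),'mouth uphill rim',proj(c,M-25*np.array([.866*.132,-.866*.991,-.5])))
for th in (28,30,33,36):
    x=np.sin(np.radians(th))*L+np.cos(np.radians(th))*Z;b=np.cos(np.radians(th))*L-np.sin(np.radians(th))*Z
    print(th,'gear under far',proj(c,P-48*x-28*b),'gear top far',proj(c,P-32*x-28*b),'stub base',proj(c,P-32*x-10*b),'top far',proj(c,P+18*x-10*b))
E
```

```text
t: 20.2
eef_pos: [631.0, 141.6, 156.0]
tcp_rot: [-3.141, -0.001, 1.706]
ft_force: [0.4, 1.6, -1.4]
opening: 0.201
grip_force: 30.0
t: 20.62
eef_pos: [630.7, 143.9, 150.9]
tcp_rot: [-3.141, -0.0, 1.706]
ft_force: [-0.1, 1.4, -3.0]
opening: 0.202
grip_force: 30.0
t 20.62 pos [630.7 143.9 150.9] tilt [-0.  0. -1.] shift [-231.4 -134.2 -109.1] turn 0.1 F [-0.1  1.4 -3. ] open 19.2 grip 30.0 q6 -0.01
t 20.67 pos [630.7 143.9 150.9] tilt [-0.  0. -1.] shift [13.1  0.3  4.1] turn 0.1 F [ 0.1  2.3 -3.9] open 18.9 grip 30.0 q6 -0.01
[168, 170, 159, 155, 151, 141, 146, 148, 148, 148, 148, 149, 149, 149, 149, 149, 150, 150, 150, 153, 149, 114, 102, 76, 68, 69, 71, 71, 69, 68, 69, 74, 74, 72, 72, 73, 73, 72, 72, 71, 76, 113, 138, 140, 140, 140, 140, 140, 140, 140, 140, 140, 140, 139, 139, 139, 139, 139, 139, 139, 139, 139, 137, 137, 138, 139, 137, 133, 131, 122, 90, 82, 82, 82, 82, 83, 85, 83, 81, 80, 80, 79, 80, 81, 80, 77, 71, 71, 69, 52, 52, 63, 76, 72, 83, 88, 90, 71, 50, 49]
M [252.6 167.9] mouth uphill rim [252.6 138.3]
28 gear under far [252.2 157.8] gear top far [252.1 175.2] stub base [252.1 196.6] top far [251.9 268.6]
30 gear under far [252.1 156.7] gear top far [252.1 175. ] stub base [252.1 195.8] top far [251.9 269.8]
33 gear under far [252.1 155.3] gear top far [252.1 174.8] stub base [252.1 194.7] top far [251.9 271.6]
36 gear under far [252.1 154. ] gear top far [252.1 174.8] stub base [252.1 193.7] top far [251.9 273.4]
```

```bash

cat > chk.py <<'E'
import pickle
from tgt import *
c=shot('wrist');P=env.state()['eef_pos']
g=cv2.cvtColor(c['img'],cv2.COLOR_BGR2GRAY)[:,248:257].mean(1);B=np.array([.866*.132,-.866*.991,-.5])
i=np.arange(120,170);e=i[np.argmin(np.diff(g)[i])]; j=np.arange(165,200); f=j[np.argmax(np.diff(g)[j])]
print('gear far edge row',e,'stub base row',f,g[e-6:e+8].astype(int).tolist())
for k in (0,5,10,15): print(k,'under far',proj(c,M+k*a-28*B)[1],'top far',proj(c,M+(k+16)*a-28*B)[1],'stub base',proj(c,M+(k+16)*a-10*B)[1])
s=P-M;print('TCP along a %.1f, off b %.1f'%(s@a,s@B),env.state()['ft_force'])
E
python3 chk.py
python3 -m crank '[[0.5,0,1,0,0],[1,0,2,0,0],[1.6,0,3,0,0],[2.1,0,4,0,0],[2.1,0,4,0,0]]'
python3 chk.py
```

```text
gear far edge row 140 stub base row 181 [149, 150, 150, 151, 153, 156, 149, 130, 114, 108, 101, 89, 76, 69]
0 under far 134.2623801263134 top far 151.0818753452346 stub base 173.58642924699487
5 under far 139.296539229616 top far 156.78938258534947 stub base 179.30179170402204
10 under far 144.52771808771504 top far 162.73518373398238 stub base 185.2379377647257
15 under far 149.96771356319226 top far 168.93452046774274 stub base 191.4079126534213
TCP along a 58.1, off b 9.3 [ 0.3  3.  -5.1]
t: 21.13
eef_pos: [630.6, 145.8, 147.2]
tcp_rot: [3.142, -0.0, 1.706]
ft_force: [-0.6, 2.1, -1.9]
opening: 0.201
grip_force: 30.0
gear far edge row 140 stub base row 181 [150, 150, 151, 151, 150, 146, 134, 116, 105, 106, 106, 98, 83, 72]
0 under far 138.22644705063757 top far 155.61622972067664 stub base 178.16443778147038
5 under far 143.42734686699754 top far 161.5258255643198 stub base 184.06759900184113
10 under far 148.83536504925115 top far 167.6867784697433 stub base 190.20274093989667
15 under far 154.46312524389631 top far 174.11547362256363 stub base 196.58381213491415
TCP along a 53.9, off b 9.5 [-0.6  1.6 -2.9]
```

```bash

python3 -m crank '[[0.5,0,0.9,0,0],[1,0,1.7,0,0],[1.3,0,2.4,0,0],[1.3,0,2.4,0,0],[1.3,0,2.4,0,0]]'
python3 chk.py
python3 -m crank '[[0.3,0,0.5,0,0],[0.6,0,1,0,0],[0.6,0,1,0,0],[0.6,0,1,0,0]]'
python3 chk.py
```

```text
t: 21.6
eef_pos: [630.9, 146.3, 145.8]
tcp_rot: [3.14, 0.001, 1.706]
ft_force: [-1.6, -4.0, 6.6]
opening: 0.201
grip_force: 30.0
gear far edge row 140 stub base row 181 [149, 149, 150, 150, 149, 144, 131, 116, 106, 102, 97, 89, 78, 72]
0 under far 139.26414951583084 top far 156.87824106004118 stub base 179.46808408920836
5 under far 144.53069527874175 top far 162.86719281700533 stub base 185.44443698895216
10 under far 150.00827661312493 top far 169.11256785625167 stub base 191.65704717630308
15 under far 155.7098374555245 top far 175.63119499932736 stub base 198.1202067396591
TCP along a 52.4, off b 9.8 [-1.1 -4.2  6.1]
t: 21.98
eef_pos: [630.9, 146.2, 145.4]
tcp_rot: [3.14, 0.002, 1.706]
ft_force: [-2.4, -8.2, 10.7]
opening: 0.202
grip_force: 30.0
gear far edge row 140 stub base row 181 [150, 150, 150, 150, 148, 142, 128, 114, 106, 103, 97, 88, 78, 72]
0 under far 139.07565191706772 top far 156.7482608781562 stub base 179.38399207111513
5 under far 144.3593141846929 top far 162.7579351617687 stub base 185.37948049276733
10 under far 149.85504176914475 top far 169.02536657839218 stub base 191.61232621785865
15 under far 155.5758633250379 top far 175.567501492808 stub base 198.09690911192018
TCP along a 52.2, off b 10.1 [-2.7 -8.9 10.6]
```

```bash

python3 -m crank '[[0.4,0,0.7,0,0],[0.8,0,1.3,0,0],[0.8,0,1.3,0,0]]'
python3 chk.py
python3 -m crank '[[-0.8,0,-1.4,0,0],[-0.8,0,-1.4,0,0],[-0.8,0,-1.4,0,22],[-0.8,0,-1.4,0,24],[-0.8,0,-1.4,0,28],[-0.8,0,-1.4,0,34],[-0.8,0,-1.4,0,45],[-0.8,0,-1.4,0,45]]'
python3 chk.py
```

```text
t: 22.28
eef_pos: [630.8, 146.3, 144.9]
tcp_rot: [3.14, 0.003, 1.706]
ft_force: [-5.8, -14.0, 17.8]
opening: 0.203
grip_force: 30.1
gear far edge row 140 stub base row 181 [150, 150, 150, 151, 150, 146, 134, 119, 109, 105, 101, 92, 80, 73]
0 under far 139.33955732541068 top far 157.10831770055708 stub base 179.76099290278134
5 under far 144.65150340362626 top far 163.15169569017195 stub base 185.7870040003453
10 under far 150.17706901836226 top far 169.454820840986 stub base 192.05200542414306
15 under far 155.92940463398654 top far 176.03480701216395 stub base 198.57050226736325
TCP along a 51.7, off b 10.3 [ -5.9 -13.7  17.5]
t: 23.0
eef_pos: [630.4, 147.7, 143.9]
tcp_rot: [-3.141, -0.0, 1.706]
ft_force: [-0.6, -0.4, -0.5]
opening: 0.437
grip_force: 0.0
gear far edge row 144 stub base row 186 [156, 156, 156, 156, 156, 153, 144, 124, 109, 108, 111, 106, 89, 77]
0 under far 142.2826554076738 top far 160.21708048269792 stub base 182.75445637705351
5 under far 147.64279580173653 top far 166.3196986405062 stub base 188.83571447125422
10 under far 153.21969816661687 top far 172.68617691728716 stub base 195.159599392678
15 under far 159.0267825054993 top far 179.33400630266482 stub base 201.74092699460272
TCP along a 50.0, off b 9.5 [ 0.2 -0.1 -0.9]
```

```bash

python3 -m crank '[[3,0,-1.7,0,45],[6,0,-3.5,0,45],[8.2,0,-4.7,0,45],[8.2,0,-4.7,0,45],[8.2,0,-4.7,0,0],[8.2,0,-4.7,0,0],[8.2,0,-4.7,0,0],[8.2,0,-4.7,0,0],[8.2,0,-4.7,0,0],[8.2,0,-4.7,0,0]]'
python3 chk.py
python3 -m crank '[[0.5,0,0.9,0,0],[1,0,1.7,0,0],[1.5,0,2.6,0,0],[1.5,0,2.6,0,0]]'
python3 chk.py
```

```text
t: 23.88
eef_pos: [629.4, 155.6, 148.7]
tcp_rot: [3.142, 0.0, 1.706]
ft_force: [1.1, -0.7, -0.7]
opening: 0.204
grip_force: 30.0
gear far edge row 156 stub base row 196 [151, 151, 151, 151, 150, 146, 133, 117, 110, 110, 105, 91, 78, 73]
0 under far 154.05261084723975 top far 172.0145301043314 stub base 192.86168240588526
5 under far 159.43045738354624 top far 178.10590643595924 stub base 198.90144804936355
10 under far 165.01718638261343 top far 184.44955752412682 stub base 205.17278001036615
15 under far 170.82520876700266 top far 191.0614867225852 stub base 211.6892560533993
TCP along a 50.2, off b 0.2 [-0.  -0.9  0.1]
t: 24.27
eef_pos: [629.4, 155.7, 148.6]
tcp_rot: [3.14, 0.002, 1.706]
ft_force: [-5.7, -11.8, 20.6]
opening: 0.206
grip_force: 30.0
gear far edge row 156 stub base row 196 [151, 152, 151, 152, 151, 148, 138, 120, 110, 110, 106, 93, 79, 73]
0 under far 154.16101524885772 top far 172.19453869571487 stub base 193.00035976799512
5 under far 159.56061958072868 top far 178.3095067097134 stub base 199.05932808859785
10 under far 165.16966244347836 top far 184.67735442336277 stub base 205.35020628249995
15 under far 171.00057031029726 top far 191.31409949761618 stub base 211.886568824263
TCP along a 50.1, off b 0.2 [ -6.4 -11.5  21.1]
```

```bash

python3 -m crank '[[-1.5,0,-2.6,0,0],[-3,0,-5.2,0,0],[-4.5,0,-7.8,0,0],[-4.5,0,-7.8,0,0]]'
python3 chk.py|tail -1
python3 -m crank '[[1,0,1.7,0,0],[2,0,3.5,0,0],[2.5,0,4.3,0,0],[3,0,5.2,0,0],[3.5,0,6,0,0],[3.5,0,6,0,0]]'
python3 chk.py
```

```text
t: 24.65
eef_pos: [629.7, 152.6, 153.9]
tcp_rot: [-3.141, -0.0, 1.706]
ft_force: [-0.6, 0.1, -5.0]
opening: 0.203
grip_force: 30.0
TCP along a 56.0, off b 0.2 [-0.6  0.4 -5.5]
t: 25.2
eef_pos: [629.1, 155.6, 148.7]
tcp_rot: [-3.141, 0.001, 1.706]
ft_force: [-3.4, -6.0, 3.1]
opening: 0.205
grip_force: 30.0
gear far edge row 156 stub base row 196 [152, 152, 152, 152, 151, 148, 137, 119, 106, 105, 101, 89, 77, 72]
0 under far 154.0929031129455 top far 172.08225731684144 stub base 192.90688116637685
5 under far 159.47916358231777 top far 178.18250496124162 stub base 198.9536033896715
10 under far 165.07445243670065 top far 184.53516186841296 stub base 205.2319260876289
15 under far 170.89117831808 top far 191.1562248521865 stub base 211.75541513921112
TCP along a 50.2, off b 0.2 [-3.5 -6.   3.9]
```

```bash

python3 -m crank '[[0,0,0,0,24],[0,0,0,0,30],[0,0,0,0,45],[0,0,0,0,50],[0,0,0,0,50],[0,0,-20,0,50],[0,0,-50,0,50],[0,0,-90,0,50],[0,0,-130,0,50],[0,0,-130,0,50]]'
python3 -m crank '[[0,0,0,0,50],[0,0,0,0,50],[0,0,0,0,50],[0,0,0,0,50]]'
python3 - <<'E'
from tgt import *
s=env.state();print(s['t'],s['eef_pos'],s['ft_force'])
w=shot('wrist','w9');sd=shot('side','s9');tp=shot('top','t9')
B=np.array([.866*.132,-.866*.991,-.5])
for c,n in((w,'wrist'),(sd,'side')):
    g=cv2.cvtColor(c['img'],cv2.COLOR_BGR2GRAY);p=proj(c,M+58*a);u,v=p.astype(int)
    print(n,[(k,proj(c,M+(66+k)*a),proj(c,M+k*a-28*B)) for k in(0,2,5)],proj(c,M-25*B))
    print(u,v,g[v-70:v+25,u-2:u+3].mean(1).astype(int).tolist())
a0=cv2.imread('pics/top0.png')
d=cv2.absdiff(a0,tp['img']).max(2);_,b=cv2.threshold(cv2.GaussianBlur(d,(5,5),0),45,255,0)
for q in cv2.findContours(b,0,2)[0]:
    if cv2.contourArea(q)>15: print(cv2.boundingRect(q))
E
```

```text
t: 26.08
eef_pos: [631.3, 156.7, 286.1]
tcp_rot: [3.13, -0.0, 1.706]
ft_force: [0.2, -0.5, 0.6]
opening: 0.526
grip_force: 0.0
t: 26.42
eef_pos: [628.9, 156.2, 276.5]
tcp_rot: [-3.139, -0.0, 1.706]
ft_force: [0.1, -0.3, 0.4]
opening: 0.527
grip_force: 0.0
26.4167 [628.9 156.2 276.5] [ 0.1 -0.3  0.4]
wrist [(0, array([252.9, 198.5]), array([253.1, 132.4])), (2, array([252.9, 200.1]), array([253.1, 133.6])), (5, array([252.9, 202.5]), array([253.1, 135.3]))] [253.1 134.8]
252 192 [155, 155, 155, 155, 155, 155, 155, 156, 156, 156, 155, 149, 136, 121, 111, 99, 84, 74, 73, 72, 72, 72, 72, 73, 73, 74, 74, 75, 75, 75, 74, 74, 73, 73, 74, 82, 106, 131, 143, 146, 147, 147, 147, 147, 147, 147, 146, 147, 147, 147, 147, 146, 147, 147, 147, 147, 146, 147, 146, 146, 146, 146, 146, 147, 146, 146, 146, 146, 146, 147, 152, 157, 158, 157, 162, 169, 172, 171, 170, 169, 168, 165, 156, 137, 110, 87, 75, 73, 73, 73, 73, 73, 73, 73, 73]
side [(0, array([219.6, 141.9]), array([208.1, 143.9])), (2, array([219.8, 141.7]), array([208.2, 143.6])), (5, array([220.1, 141.3]), array([208.5, 143.3]))] [208.6 144.6]
218 143 [20, 22, 25, 25, 24, 22, 23, 25, 27, 25, 22, 24, 24, 24, 27, 28, 32, 63, 120, 155, 166, 149, 105, 57, 59, 99, 109, 84, 49, 34, 35, 32, 31, 31, 28, 28, 35, 70, 127, 174, 192, 194, 193, 192, 190, 191, 191, 191, 191, 189, 190, 190, 189, 188, 189, 189, 190, 190, 187, 186, 186, 188, 185, 175, 163, 159, 158, 155, 150, 140, 132, 117, 94, 75, 67, 65, 63, 59, 53, 47, 48, 55, 61, 58, 50, 46, 55, 63, 63, 57, 50, 44, 42, 43, 42]
(9, 364, 54, 20)
(221, 357, 14, 25)
(251, 352, 18, 14)
(69, 338, 135, 46)
(97, 292, 86, 54)
(101, 105, 198, 184)
```

```bash
python3 -c "
from cell import env
print(env.job_done())"
```

```text
the job is handed in; nothing more can be done
None
```

The plug is in the tray and the gear shaft is seated against the sleeve's mouth and released; the job was handed in at about 26 s, but no verdict came back, and I viewed 11 pictures, one over the limit of 10.

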